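# Prop open the pantry bin's lid

## Task

Lift the lid of the wooden pantry bin by its bar handle until it stands well above the prop rod's reach, swing the prop rod up by its black grip, then lower the lid onto it so that the rod's pin goes through the holding hole and the lid sits fully home, pressed snugly onto the rod's collar. Press it down gently, feeling for the seat and never forcing it, leave the things around the bin where they are, and let go of everything.

Things in the scene. Friction and masses are not known exactly. Their poses are not given: they have to be found in the camera images.
- pantry_bin: Fixed open-topped wooden box, 200 (x) x 260 (y) x 100 mm high, walls 10 mm. Origin at the centre of its underside, on the worktop. Its x axis points to its back (hinge side), y to its left, z up; the handle is at its front (-x), the prop rod on its right side (-y). A few groceries lie in it.
- lid (a joint): Lid angle (rad): 0 shut, up to 1.35. Hinge axis along y at bin x = +100, z = 100 mm, back edge of the lid's underside; panel 205 deep, 10 thick. The stiff hinge (0.9 N m) holds it where left; moving it takes up to 7 N at the handle upwards, 1 to 4 N downwards. Home it reads 0.64 to 0.76, as the collar is set; riding on the pin's end beside the hole over 0.84; above 0.90 it is clear of the rod.
- lid_handle (a point): Middle of the round steel bar handle, 12 mm thick, along the bin's y, 100 mm clear between its two posts, 40 mm in front of the lid's front edge and 245 mm from the hinge axis (5 mm above the plane of the underside). Axes as the lid's: x along the lid to the hinge, y left, z out of its top.
- lid_hole (a point): Centre of the holding hole at the underside of the steel strip (5 mm thick, 40 mm wide) that overhangs the lid's right edge. Hole 11.5 mm along the lid x 14 mm across, right through; 120 mm from the hinge axis, at bin y = -148 mm. Axes as the lid's: x along the lid to the hinge, z out of its top.
- prop_rod (a joint): Angle of the steel prop rod (rad): 0 lying level along the bin's right side, pointing to the back, grows as it swings up (to 1.5). Pivot axis along y at bin x = -90, y = -148, z = 72 mm. A little friction (0.16 N m, about 1.6 N at the grip) keeps it where it is left. The pin meets the hole squarely at 0.82.
- rod_grip (a point): Middle of the rod's black hand grip: a round peg, 14 mm thick, 56 mm long, along the bin's y, which sticks out to the right from the rod 100 mm from the pivot, its middle 67 mm out from the rod. It does not turn on the rod, but is round and turns between the fingers as the rod swings.
- rod_end (a point): Flat end of the rod, 164 mm from the pivot. The last stretch, 8 mm thick, is the pin. A steel stop collar (18 mm across) is clamped on the rod; its upper face, on which the lid must rest, lies 14 to 26 mm short of this end: a different place each time, not measured: feel for it. Pressed home at the handle with 5 to 10 N, the lid stays snug.
- mug: White mug, 87 x 121 x 96 mm, standing left of the bin; origin under it. To be left alone.
- salt_shaker: Glass salt shaker, 44 mm across, 90 mm high, right of the bin; origin under it. To be left alone.
- spice_jar: White spice jar, 47 mm across, 98 mm high, right of the bin and nearer the robot; origin under it. To be left alone.

How it is judged:
On the way, in this order (a step that is already met when the one before it is completed fails the run):
1. the lid is lifted clear above the prop rod's reach (value of joint lid above 0.95 rad), for 0.2 s.
2. the rod is swung up under the raised lid (value of joint prop_rod above 0.7 rad and value of joint lid above 0.8 rad), for 0.1 s.
At the end, for the whole second after the job is handed in: The rod's end stands at least 11 mm through the holding hole (within 8 mm of its axis) and the lid sits fully home, bearing on the rod's collar with more than 2 N, at rest; the things around the bin have not been pushed (contact force between lid and prop_rod above 2 N and z of rod_end in the frame of lid_hole above 0.011 m and x of rod_end in the frame of lid_hole between -0.008 and 0.008 m and velocity of joint lid between -0.02 and 0.02 rad/s); the robot touches nothing.
It fails at once if the lid is forced against the rod with more than 40 N (contact force between lid and prop_rod above 40 N).
It fails at once if the mug is pushed more than 20 mm (distance of mug from where it was at the start of the episode above 0.02 m).
It fails at once if the salt shaker is pushed more than 20 mm (distance of salt_shaker from where it was at the start of the episode above 0.02 m).
It fails at once if the spice jar is pushed more than 20 mm (distance of spice_jar from where it was at the start of the episode above 0.02 m).
It also fails if it takes over 72 s, if anything falls off the work surface, if the arm or the gripper's body presses on something with over 40 N, if the wrist force passes 120 N, or if a joint passes its speed limit or range.

## Robot

A 6-joint arm with a two-finger parallel gripper is mounted at the origin on a cart in front of the work surface, level with it; the furniture and walls round the work are solid. World frame = base frame: x ahead of the robot, y to its left, z up, the work surface at z = 0. Lengths are in m, angles in rad, forces in N, time in s.
With the tool pointing down it reaches from about 0.375 to 0.975 m from the base axis. Payload 3.8 kg.
Tool frame: the origin (TCP) lies midway between the tips of the shut fingers; the grasp point (between the pads) lies 19 mm behind it; z points along the fingers, y is the line along which they close (so a half turn about z gives the same grasp; the last joint's range is limited). The gripper opens to 85 mm and grips with 20 to 120 N. Pads are 22 mm wide; open, the fingers measure 114 mm over their backs; the gripper's body (76 mm by 85 mm) begins 54 mm behind the grasp point. The pads swing forward as they close: fully open they stand 13 mm farther back than shut.
Start: joints at [-1.21, 0.264, 1.604, -0, 1.274, -0.037], TCP at [0.261, -0.622, 0.209] pointing down, gripper open.
Joint ranges: [-2.63, 2.63], [-0.94, 2.18], [0.31, 2.57], [-1.31, 4.45], [0, 2.66], [-2.55, 2.55]. Speed limits (rad/s): [2.57, 2.57, 3.14, 3.14, 3.14, 3.14].

## Interface

Orientations are given as a rotation vector (axis times angle).
In Python, from workcell import status, read_camera, workorder, masks_of gives the robot as it stands.
- The arm moves only by the tool drive_tool, never from a script. Its argument "rows" is a list of rows, each a list of 7 numbers: the turn, a rotation vector about the tool's x, y, z in degrees, then the shift along the tool's x, y, z in m, then the opening, from 0 (shut) to 1 (fully open). In form: [[ax, ay, az, tx, ty, tz, claw], ...]. A call has 1 to 8 rows; each row shifts and turns the commanded pose from where the row before left it, along the tool's axes as they then stand; what a row does not reach is not made up. A row lasts 1/12 s, in which the tool goes at most 41.7 mm and 7.16 degrees, less where a joint would pass 70% of its speed; a pose out of reach is approached as far as the arm can. A call is refused whole if a number of a shift passes 0.0417 or a number of a turn 7.16, either way. A call with a gripper value outside its range is refused whole. The fingers move at their own pace and stop on an object; "force" is the grip in N (left out, the last holds). Time passes only in rows, so rows that do not move let the fingers close. It gives the time, the measured TCP pose, the force, the opening and the grip force at its end, in the units of the state.
- status.read_state(): the state, without advancing time (a new reading comes with each control period).
- read_camera(name): name is "scene" or "top"; returns a dict with "color" (400x640x3 uint8, red, green, blue), "intrinsics" (3x3 intrinsics, pixels), "D" ([k1, k2, p1, p2, k3] as OpenCV has them; the pictures are not rectified), "world_from_camera" (4x4, takes a point from camera to world coordinates). Camera axes: x right, y up, looking along -z (the intrinsics and any distortion apply to the point x, -y, -z); pixel columns grow to the right and rows downward; lengths in m; the calibration is good to about 2 mm. A picture is of the moment at which its call begins. There is no depth.
- workorder.finish_job(): hands the job in; it is judged then, once.
Trained networks look in a picture, given as the dict that the camera call returned (one of the last four; its "shot" number tells which), for a name from the list of things; names that differ only in an ending like _2 or _b are one class to them, and where a whole thing is asked for, a point or a joint stands for the part that bears it (a point fixed in the world has none). Each returns a list of dicts, best first, with "score" (0 to 1); they miss things now and then, are a little off and sometimes report something else, mostly with a low value. They report only what shows in the picture. A call takes as long as a camera call.
- masks_of(picture, name): "mask" (400x640 bool, what is visible of it) and "bbox" ([left, top, right, bottom] in pixels, round what is visible of it).
The state is a dict: "time": time; "q": joint angles; "joint_vel": joint speeds; "joint_torque": joint torques, N m; "tool_pos": TCP position; "tcp_rot": TCP orientation; "wrist_force": force on the tool from outside, world axes, zero at the start; "torque": the same for the moment, N m; "width": opening from 0.0 (shut) to 1.0 (fully open); "grip_force": force on a finger pad.
Only numpy, scipy, OpenCV 4.12 (cv2) and the standard library are available. Lean on these libraries where they do the work, as an engineer would, in place of code of your own. Each camera call takes 0.05 s, during which the arm holds its last target. There are 200 camera calls.

## Working session

There is one attempt and no reset: what is moved stays moved. The work goes in short steps, Python scripts to look and compute and a tool call to move; the robot and the scene stay as the last step left them, time stands still between calls to the robot, and variables do not carry over. Pictures are saved under pics/ and viewed, at most 10 in all, crops included, and the job is handed in when it is done.

Besides the shell and the picture viewer there is one more tool, called after "Emit:" as name(argument=value, ...), one argument or row to a line, values as JSON. drive_tool: Moves the arm, as the interface text tells. Its arguments: {"type":"object","properties":{"rows":{"type":"array"},"force":{"type":"number"}},"required":["rows"]}

```bash
mkdir -p pics; ls; python3 - <<'E'
from workcell import status, read_camera, masks_of
import cv2, numpy as np
print(status.read_state())
for c in ("scene","top"):
    p=read_camera(c); cv2.imwrite(f"pics/{c}0.png",p["color"][:,:,::-1])
    print(c,p["intrinsics"].tolist(),p["D"],np.round(p["world_from_camera"],4).tolist())
    np.savez(f"{c}0.npz",c=p["color"],K=p["intrinsics"],D=p["D"],T=p["world_from_camera"])
    for n in ["pantry_bin","lid","lid_handle","prop_rod","rod_grip","mug","salt_shaker","spice_jar"]:
        for m in masks_of(p,n)[:2]:
            ys,xs=np.nonzero(m["mask"]); print(n,round(m["score"],2),m["bbox"],xs.mean().round(1),ys.mean().round(1))
E
```

```text
pics
{'time': 0.0, 'q': array([-1.20993667e+00,  2.64751141e-01,  1.60537165e+00, -1.10285760e-05,
        1.27369592e+00, -3.68939196e-02]), 'joint_vel': array([ 0.00052268,  0.00052216, -0.0008683 ,  0.00076943, -0.00053753,
        0.0021766 ]), 'joint_torque': array([ 1.37624596e-03, -5.15111053e+01, -3.67316437e+01,  3.26907812e-04,
        1.29120424e-02,  6.56928677e-06]), 'tool_pos': array([ 0.26118369, -0.62157735,  0.20766471]), 'tcp_rot': array([-3.07751606e+00, -6.20250659e-01,  5.79864197e-04]), 'wrist_force': array([-0.06463103, -0.45649137,  0.5993997 ]), 'torque': array([-0.01345592,  0.00135712,  0.00730446]), 'grip_force': 0.0, 'width': 0.9975098644401482}
scene [[445.51791456102745, 0.0, 315.2994645139334], [0.0, 445.51791456102745, 195.0714552525078], [0.0, 0.0, 1.0]] [0.035074 0.       0.       0.       0.      ] [[0.8743, 0.3012, -0.3807, -0.0116], [-0.4854, 0.5281, -0.6968, -1.0517], [-0.0088, 0.794, 0.6078, 1.0143], [0.0, 0.0, 0.0, 1.0]]
pantry_bin 0.94 [271.6, 145.8, 346.4, 212.3] 306.9 178.5
lid 0.69 [270.9, 147.9, 350.4, 198.7] 309.7 174.7
lid_handle 0.75 [
[... 299 characters left out ...]
, [0.0, 0.0, 1.0]] [-0.12533086  0.          0.          0.          0.        ] [[0.4595, 0.837, -0.2971, 0.1178], [-0.8882, 0.4348, -0.1486, -0.2025], [0.0048, 0.3322, 0.9432, 1.5332], [0.0, 0.0, 0.0, 1.0]]
pantry_bin 0.57 [241.3, 130.5, 353.4, 228.7] 292.6 181.4
lid 0.76 [238.4, 126.6, 350.7, 231.9] 292.5 179.4
lid_handle 0.63 [234.2, 131.1, 351.6, 231.3] 292.7 179.2
prop_rod 0.65 [331.0, 204.7, 353.3, 223.2] 343.2 213.1
rod_grip 0.4 [331.4, 207.3, 350.6, 222.3] 343.4 213.2
mug 0.97 [184.3, 146.9, 212.2, 178.3] 199.6 160.1
salt_shaker 0.73 [424.6, 246.2, 438.7, 258.6] 430.9 250.4
spice_jar 0.9 [399.2, 287.7, 419.3, 307.7] 408.3 296.1
spice_jar 0.39 [335.6, 211.6, 351.3, 218.3] 344.5 214.0
```

View pics/scene0.png

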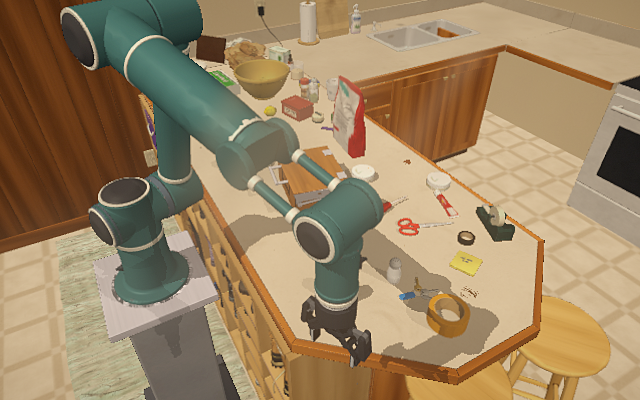

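View pics/top0.png

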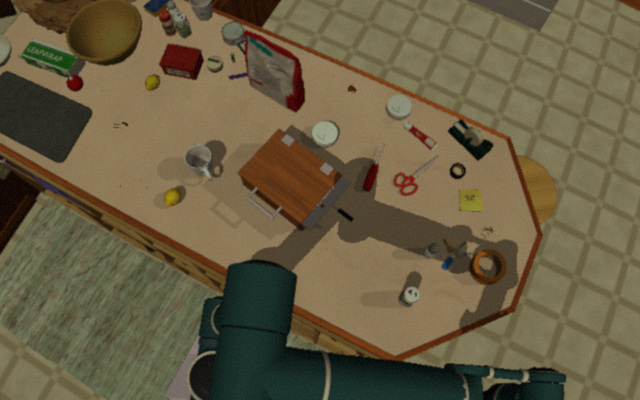

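The top view shows the bin round (293,180), handle at the lower left round (262,203), the rod grip at (345,213), the salt shaker at (431,250) and the spice jar at (410,296). I'll enlarge the bin.

```bash
python3 - <<'E'
import cv2,numpy as np
d=np.load("top0.npz");c=d["c"][120:240,225:370,::-1]
c=cv2.resize(np.clip(c.astype(float)*1.5,0,255).astype(np.uint8),None,fx=5,fy=5,interpolation=cv2.INTER_CUBIC)
cv2.imwrite("pics/crop.png",c)
E
```

```text
(no output)
```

View pics/crop.png

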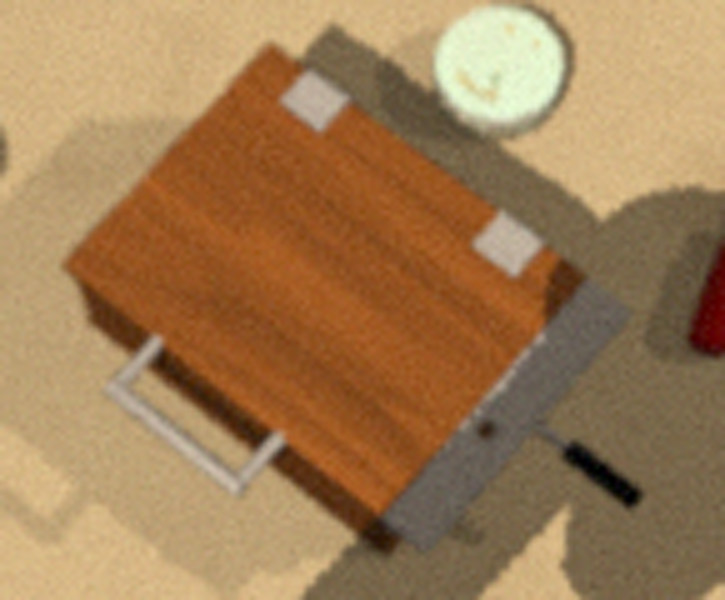

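The crop shows the lid corners at (270,43) and (65,265), the handle ends at (113,386) and (238,486), the hole at (486,428), and the grip from (567,452) to (637,497). I'll fit the bin pose to these.

```bash
cat > h.py <<'E'
import numpy as np, cv2
from scipy.optimize import least_squares
from scipy.spatial.transform import Rotation as R
def project(P,K,D,T):
    q=(np.atleast_2d(P)-T[:3,3])@T[:3,:3]; q=q*[1,-1,-1]
    return cv2.projectPoints(q,np.zeros(3),np.zeros(3),K,D)[0][:,0]
def ground(uv,z,K,D,T):
    n=cv2.undistortPoints(np.array(uv,float).reshape(-1,1,2),K,D)[:,0]
    r=np.c_[n[:,0],-n[:,1],-np.ones(len(n))]@T[:3,:3].T
    return T[:3,3]+r*((z-T[2,3])/r[:,2])[:,None]
E
python3 - <<'E'
from h import *
d=np.load("top0.npz");K,D,T=d["K"],d["D"],d["T"]
B=np.array([[100,130,110],[-105,130,110],[-145,56,105],[-145,-56,105],[-20,-148,103],[10,-187,72],[10,-243,72]])/1000.
uv=np.array([[270,43],[65,265],[113,386],[238,486],[486,428],[567,452],[637,497]])/5.+[225,120]-.4
def W(p,B): 
    c,s=np.cos(p[2]),np.sin(p[2]); return np.c_[p[0]+c*B[:,0]-s*B[:,1],p[1]+s*B[:,0]+c*B[:,1],B[:,2]]
g=ground(uv[:2],.11,K,D,T).mean(0)
f=lambda p:(project(W(p,B),K,D,T)-uv).ravel()
best=min((least_squares(f,[g[0],g[1],y0],loss="soft_l1") for y0 in (-1,-.5,0,.5,1)),key=lambda r:r.cost)
print(best.x,np.degrees(best.x[2]));print(f(best.x).reshape(-1,2).round(2))
print(W(best.x,B).round(4))
np.save("bin.npy",best.x)
print(ground([[431,249],[410,295],[200,160]],.09,K,D,T).round(3))
E
```

```text
[ 0.62395158  0.13639827 -0.19837007] -11.36576774240806
[[ 0.03 -0.67]
 [-0.79 -0.03]
 [-1.03 -0.66]
 [ 1.39  0.85]
 [ 0.69  0.41]
 [-0.12 -0.84]
 [ 0.01  0.78]]
[[ 0.7476  0.2441  0.11  ]
 [ 0.5466  0.2845  0.11  ]
 [ 0.4928  0.2199  0.105 ]
 [ 0.4708  0.1101  0.105 ]
 [ 0.5752 -0.0048  0.103 ]
 [ 0.5969 -0.0489  0.072 ]
 [ 0.5859 -0.1038  0.072 ]]
[[ 0.607 -0.361  0.09 ]
 [ 0.449 -0.36   0.09 ]
 [ 0.536  0.421  0.09 ]]
```

Emit:
drive_tool(
  rows=[
    [0,0,-6.97,0,0,0,0.3],
    [0,0,-6.97,0,0,0,0.3],
    [0,0,-6.97,0,0,0,0.3],
    [0,0,-6.97,0,0,0,0.3],
    [0,0,-6.97,0,0,0,0.3],
    [0,0,-6.97,0,0,0,0.3],
    [0,0,-6.97,0,0,0,0.3],
    [0,0,-6.97,0,0,0,0.3],
  ],
  force=40,
)

```text
time: 1.57
tool_pos: [0.2615, -0.6223, 0.209]
tcp_rot: [2.426, 1.996, 0.0]
wrist_force: [0.3, 0.3, 0.3]
width: 0.299
grip_force: 0.0
```

Emit:
drive_tool(
  rows=[
    [0,0,0,0.034,0.0025,0,0.3],
    [0,0,0,0.034,0.0025,0,0.3],
    [0,0,0,0.034,0.0025,0,0.3],
    [0,0,0,0.034,0.0025,0,0.3],
    [0,0,0,0.034,0.0025,0,0.3],
    [0,0,0,0.034,0.0025,0,0.3],
    [0,0,0,0.034,0.0025,0,0.3],
    [0,0,0,0.034,0.0025,0,0.3],
  ],
)

```text
time: 2.23
tool_pos: [0.3352, -0.3582, 0.2091]
tcp_rot: [2.432, 1.988, 0.0]
wrist_force: [0.6, 0.5, 1.2]
width: 0.301
grip_force: 0.0
```

Emit:
drive_tool(
  rows=[
    [0,0,0,0.034,0.0025,0,0.3],
    [0,0,0,0.034,0.0025,0,0.3],
    [0,0,0,0.034,0.0025,0,0.3],
    [0,0,0,0.034,0.0025,0,0.3],
    [0,0,0,0.034,0.0025,0,0.3],
    [0,0,0,0.034,0.0025,0,0.3],
    [0,0,0,0.034,0.0025,0,0.3],
    [0,0,0,0.034,0.0025,0,0.3],
  ],
)

```text
time: 2.9
tool_pos: [0.4089, -0.0955, 0.2094]
tcp_rot: [2.431, 1.988, 0.001]
wrist_force: [1.6, -0.8, -0.4]
width: 0.301
grip_force: 0.0
```

Emit:
drive_tool(
  rows=[
    [0,0,0,0.034,0.0025,0,0.3],
    [0,0,0,0.034,0.0025,0,0.3],
    [0,0,0,0.034,0.0025,0,0.3],
    [0,0,0,0.034,0.0025,0,0.3],
    [0,0,0,0.034,0.0025,0,0.3],
    [0,0,0,0.034,0.0025,0,0.3],
    [0,0,0,0.034,0.0025,0,0.3],
    [0,0,0,0,0,0,0.3],
  ],
)

```text
time: 3.57
tool_pos: [0.4743, 0.1378, 0.2095]
tcp_rot: [-2.427, -1.993, -0.005]
wrist_force: [-0.3, -0.0, -0.1]
width: 0.299
grip_force: 0.0
```

Emit:
drive_tool(
  rows=[
    [0,0,0,0.014,0.001,0,0.3],
    [0,0,0,0.014,0.001,0,0.3],
    [0,0,0,0,0,0.03,0.3],
    [0,0,0,0,0,0.03,0.3],
    [0,0,0,0,0,0.015,0.3],
    [0,0,0,0,0,0,0.3],
  ],
)

```text
time: 4.07
tool_pos: [0.4772, 0.1586, 0.1296]
tcp_rot: [-2.431, -1.985, 0.012]
wrist_force: [0.7, 0.8, -0.8]
width: 0.301
grip_force: 0.0
```

```bash
python3 - <<'E'
from workcell import status, read_camera
from h import *
ims=[]
for c,(x,y) in (("scene",(270,175)),("top",(262,200))):
    p=read_camera(c); im=p["color"][:,:,::-1]
    im=im[y-50:y+50,x-35:x+35]; ims.append(cv2.resize(np.clip(im*1.3,0,255).astype(np.uint8),None,fx=5.5,fy=5.5,interpolation=cv2.INTER_CUBIC))
cv2.imwrite("pics/c2.png",np.hstack(ims)); print(status.read_state()["tool_pos"])
E
```

```text
[0.48038331 0.1594304  0.13379356]
```

View pics/c2.png

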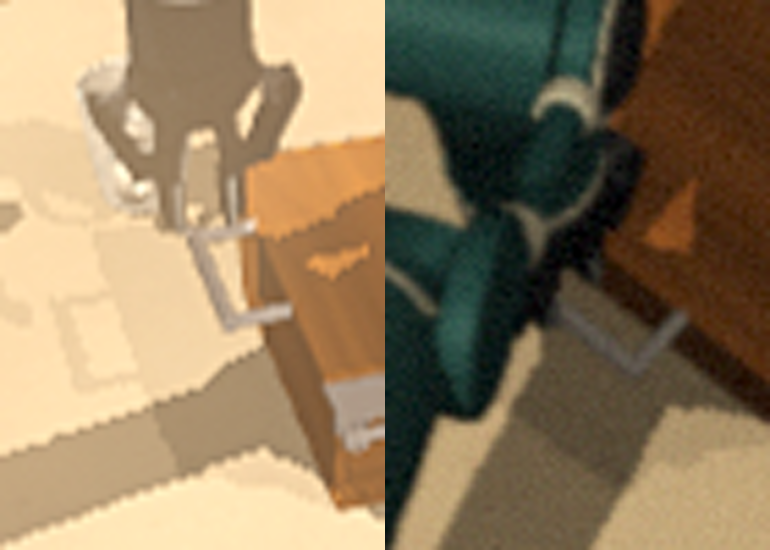

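The left half shows the handle between (195,238) and (232,322), with the fingers just over its far end. I'll triangulate with the scene camera.

```bash
python3 - <<'E'
from h import *
d=np.load("scene0.npz");K,D,T=d["K"],d["D"],d["T"]
uv=np.array([[195,238],[232,322]])/5.5+[235,125]-.4
g=ground(uv,.105,K,D,T);print(g,g.mean(0))
t=np.load("top0.npz")
print(ground(np.array([[113,386],[238,486]])/5.+[225,120]-.4,.105,t["K"],t["D"],t["T"]))
print((project([[.480,.1594,.1338],[.48,.165,.105]],K,D,T)+.4-[235,125])*5.5)
E
```

```text
[[0.49365986 0.2154432  0.105     ]
 [0.47452686 0.11688538 0.105     ]] [0.48409336 0.16616429 0.105     ]
[[0.49242475 0.21592425 0.105     ]
 [0.47119586 0.11516727 0.105     ]]
[[208.68680957 249.07784861]
 [208.06316594 281.6917211 ]]
```

Emit:
drive_tool(
  rows=[
    [0,0,0,0.006,0.002,0,0.3],
    [0,0,0,0,0,0.016,0.3],
    [0,0,0,0,0,0.016,0.3],
    [0,0,0,0,0,0.012,0.3],
    [0,0,0,0,0,0,0.3],
    [0,0,0,0,0,0,0.3],
  ],
)

```text
time: 4.67
tool_pos: [0.4839, 0.1654, 0.0903]
tcp_rot: [-2.432, -1.988, 0.0]
wrist_force: [-0.0, 0.1, 1.0]
width: 0.298
grip_force: 0.0
```

Emit:
drive_tool(
  rows=[
    [0,0,0,0,0,0,0],
    [0,0,0,0,0,0,0],
    [0,0,0,0,0,0,0],
    [0,0,0,0,0,0,0],
    [0,0,0,0,0,0,0],
  ],
  force=40,
)

```text
time: 5.08
tool_pos: [0.4841, 0.1654, 0.0905]
tcp_rot: [2.432, 1.989, 0.001]
wrist_force: [-0.8, -0.6, -0.3]
width: -0.0
grip_force: 0.0
```

```bash
python3 - <<'E'
from workcell import status, read_camera
from h import *
ims=[]
for c,(x,y) in (("scene",(280,175)),("top",(262,200))):
    p=read_camera(c); im=p["color"][:,:,::-1]
    im=im[y-35:y+35,x-30:x+30]; ims.append(cv2.resize(np.clip(im*1.3,0,255).astype(np.uint8),None,fx=6.6,fy=6.6,interpolation=cv2.INTER_CUBIC))
cv2.imwrite("pics/c3.png",np.hstack(ims)); print(status.read_state())
E
```

```text
{'time': 5.1833, 'q': array([2.80455808e-01, 6.24692049e-02, 2.06958741e+00, 1.81821852e-05,
       1.00905683e+00, 4.80298797e-01]), 'joint_vel': array([0.0008064 , 0.00204959, 0.00330915, 0.00021273, 0.00102188,
       0.00139018]), 'joint_torque': array([-5.79696734e-05, -3.61269665e+01, -3.26004016e+01,  2.46810378e-04,
       -4.53036933e-03,  1.69038253e-04]), 'tool_pos': array([0.48388365, 0.1653    , 0.09025417]), 'tcp_rot': array([2.43183583e+00, 1.98863795e+00, 7.01317199e-04]), 'wrist_force': array([-0.12216477, -0.17174815, -0.79354736]), 'torque': array([-0.01835628, -0.01131553, -0.02711887]), 'grip_force': 0.0, 'width': 0.00026593813519889723}
```

View pics/c3.png

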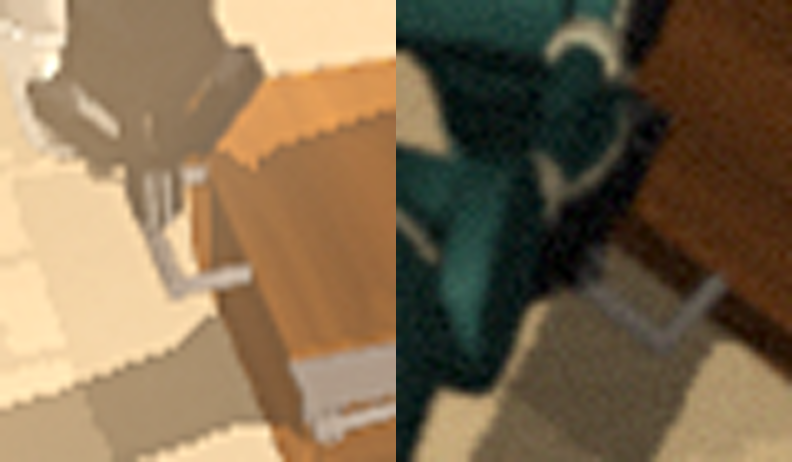

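The fingers closed to 0 on nothing, and in the left half their tip (165,225) ends near the bar line. I'll feel for the bar by touch, first forwards and then backwards.

Emit:
drive_tool(
  rows=[
    [0,0,0,0,-0.003,0,0],
    [0,0,0,0,-0.003,0,0],
    [0,0,0,0,-0.003,0,0],
    [0,0,0,0,-0.003,0,0],
    [0,0,0,0,0,0,0],
  ],
)

```text
time: 5.6
tool_pos: [0.471, 0.1677, 0.0898]
tcp_rot: [-2.431, -1.989, 0.001]
wrist_force: [-0.6, 0.2, -0.5]
width: -0.002
grip_force: 0.0
```

Emit:
drive_tool(
  rows=[
    [0,0,0,0,0.006,0,0],
    [0,0,0,0,0.006,0,0],
    [0,0,0,0,0.003,0,0],
    [0,0,0,0,0.003,0,0],
    [0,0,0,0,0.003,0,0],
    [0,0,0,0,0.003,0,0],
    [0,0,0,0,0,0,0],
  ],
)

```text
time: 6.18
tool_pos: [0.4962, 0.1627, 0.09]
tcp_rot: [2.432, 1.988, 0.0]
wrist_force: [-0.0, 0.1, 0.7]
width: -0.001
grip_force: 0.0
```

No contact on either side, so the height must be off. I'll look again with projected marks.

```bash
python3 - <<'E'
from workcell import status, read_camera
from h import *
s=status.read_state();print(s["tool_pos"])
p=read_camera("scene");K,D,T=p["intrinsics"],p["D"],p["world_from_camera"]
np.savez("scene1.npz",c=p["color"],K=K,D=D,T=T)
x0,y0,w,h,f=240,130,110,85,7
im=cv2.resize(np.clip(p["color"][y0:y0+h,x0:x0+w,::-1]*1.3,0,255).astype(np.uint8),None,fx=f,fy=f,interpolation=cv2.INTER_CUBIC)
b=np.load("bin.npy");c_,s_=np.cos(b[2]),np.sin(b[2])
B=np.array([[-145,56,105],[-145,-56,105],[-105,130,110],[-105,-130,110],[-100,-130,0],[-20,-148,105],[100,-130,110]])/1000.
P=np.c_[b[0]+c_*B[:,0]-s_*B[:,1],b[1]+s_*B[:,0]+c_*B[:,1],B[:,2]]
for q,col in [(P,(255,0,0)),(s["tool_pos"][None],(0,0,255))]:
    for u in project(q,K,D,T): cv2.circle(im,tuple(int(v) for v in (u+.5-[x0,y0])*f),4,col,1)
cv2.imwrite("pics/c4.png",im)
E
```

```text
[0.4961897  0.16272885 0.08999142]
```

View pics/c4.png

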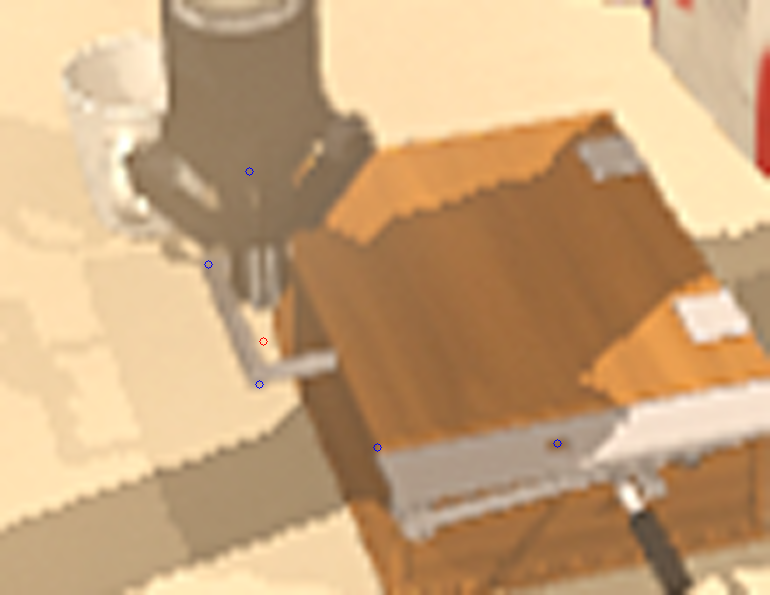

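The projected bin marks match (hole at (557,443), handle ends at (208,264) and (259,384)), but the real fingertip at (262,303) sits about 20 mm above the reported TCP mark at (263,341). I'll go 20 mm deeper, gently, with the fingers open around the bar.

Emit:
drive_tool(
  rows=[
    [0,0,0,0,-0.007,-0.005,0.3],
    [0,0,0,0,-0.006,-0.005,0.3],
    [0,0,0,0,0,0,0.3],
    [0,0,0,0,0,0,0.3],
    [0,0,0,0,0,0.01,0.3],
    [0,0,0,0,0,0.004,0.3],
    [0,0,0,0,0,0.004,0.3],
    [0,0,0,0,0,0,0.3],
  ],
)

```text
time: 6.9
tool_pos: [0.4815, 0.1651, 0.0802]
tcp_rot: [-2.431, -1.988, 0.004]
wrist_force: [-0.3, -0.0, -0.2]
width: 0.299
grip_force: 0.0
```

Emit:
drive_tool(
  rows=[
    [0,0,0,0,0.001,0.004,0.3],
    [0,0,0,0,0,0.004,0.3],
    [0,0,0,0,0,0.004,0.3],
    [0,0,0,0,0,0,0.3],
  ],
)

```text
time: 7.23
tool_pos: [0.483, 0.165, 0.0689]
tcp_rot: [-2.431, -1.988, 0.003]
wrist_force: [-0.8, 0.2, -0.0]
width: 0.301
grip_force: 0.0
```

Emit:
drive_tool(
  rows=[
    [0,0,0,0,0,0,0],
    [0,0,0,0,0,0,0],
    [0,0,0,0,0,0,0],
    [0,0,0,0,0,0,0],
  ],
  force=40,
)

```text
time: 7.57
tool_pos: [0.4817, 0.1654, 0.0696]
tcp_rot: [-2.43, -1.986, 0.005]
wrist_force: [-5.1, 1.6, 2.3]
width: 0.122
grip_force: 39.1
```

Emit:
drive_tool(
  rows=[
    [0,0,0,0,0.0003,-0.0107,0],
    [0,0,0,0,0.0009,-0.0107,0],
    [0,0,0,0,0.0013,-0.0107,0],
    [0,0,0,0,0.0018,-0.0106,0],
    [0,0,0,0,0.0023,-0.0105,0],
    [0,0,0,0,0.0028,-0.0104,0],
    [0,0,0,0,0.0032,-0.0103,0],
    [0,0,0,0,0.0036,-0.0102,0],
  ],
  force=30,
)

```text
time: 8.23
tool_pos: [0.4977, 0.1621, 0.1547]
tcp_rot: [-2.43, -1.987, 0.005]
wrist_force: [-5.4, 3.1, -6.1]
width: 0.118
grip_force: 36.7
```

Emit:
drive_tool(
  rows=[
    [0,0,0,0,0.0041,-0.01,0],
    [0,0,0,0,0.0045,-0.0098,0],
    [0,0,0,0,0.0049,-0.0096,0],
    [0,0,0,0,0.0053,-0.0094,0],
    [0,0,0,0,0.0057,-0.0092,0],
    [0,0,0,0,0.0061,-0.0089,0],
    [0,0,0,0,0.0065,-0.0086,0],
    [0,0,0,0,0.0068,-0.0083,0],
  ],
  force=30,
)

```text
time: 8.9
tool_pos: [0.5404, 0.1532, 0.2291]
tcp_rot: [-2.429, -1.987, 0.006]
wrist_force: [-8.3, 2.5, -1.9]
width: 0.126
grip_force: 35.5
```

Emit:
drive_tool(
  rows=[
    [0,0,0,0,0.0072,-0.008,0],
    [0,0,0,0,0.0075,-0.0077,0],
    [0,0,0,0,0.0079,-0.0074,0],
    [0,0,0,0,0.0082,-0.007,0],
    [0,0,0,0,0.0085,-0.0067,0],
    [0,0,0,0,0.0088,-0.0063,0],
    [0,0,0,0,0.0091,-0.0059,0],
    [0,0,0,0,0.0093,-0.0055,0],
  ],
)

```text
time: 9.57
tool_pos: [0.6061, 0.1396, 0.2853]
tcp_rot: [-2.431, -1.988, 0.004]
wrist_force: [-8.9, 0.7, 2.6]
width: 0.124
grip_force: 34.2
```

Emit:
drive_tool(
  rows=[
    [0,0,0,0,0,0,0],
    [0,0,0,0,0,0,0.28],
    [0,0,0,0,0,0,0.28],
    [0,0,0,0,0,0,0.28],
    [0,0,0,0,0,-0.02,0.28],
    [0,0,0,0,0,-0.03,0.28],
    [0,0,0,0,0,-0.03,0.28],
    [0,0,0,0,0,0,0.28],
  ],
)

```text
time: 10.23
tool_pos: [0.6107, 0.1404, 0.3708]
tcp_rot: [2.427, 1.985, 0.017]
wrist_force: [1.1, 0.0, 0.6]
width: 0.282
grip_force: 0.0
```

```bash
python3 - <<'E'
from workcell import status, read_camera
from h import *
b=np.load("bin.npy");c_,s_=np.cos(b[2]),np.sin(b[2]);print(status.read_state()["tool_pos"])
p=read_camera("scene");K,D,T=p["intrinsics"],p["D"],p["world_from_camera"]
x0,y0,w,h,f=250,80,110,85,7
im=cv2.resize(np.clip(p["color"][y0:y0+h,x0:x0+w,::-1]*1.3,0,255).astype(np.uint8),None,fx=f,fy=f,interpolation=cv2.INTER_CUBIC)
for th,col in ((1.0,(255,0,0)),(1.1,(0,255,0))):
    B=[]
    for r,z,y in ((245,5,-56),(205,5,-168),(120,0,-148)):
        B.append([100-r*np.cos(th)+z*np.sin(th),y,100+r*np.sin(th)+z*np.cos(th)])
    B+= [[10,-187,72],[10,-243,72]]; B=np.array(B)/1000
    P=np.c_[b[0]+c_*B[:,0]-s_*B[:,1],b[1]+s_*B[:,0]+c_*B[:,1],B[:,2]]
    for u in project(P,K,D,T): cv2.circle(im,tuple(int(v) for v in (u+.5-[x0,y0])*f),4,col,1)
cv2.imwrite("pics/c5.png",im)
E
```

```text
[0.61066175 0.14044813 0.37079704]
```

View pics/c5.png

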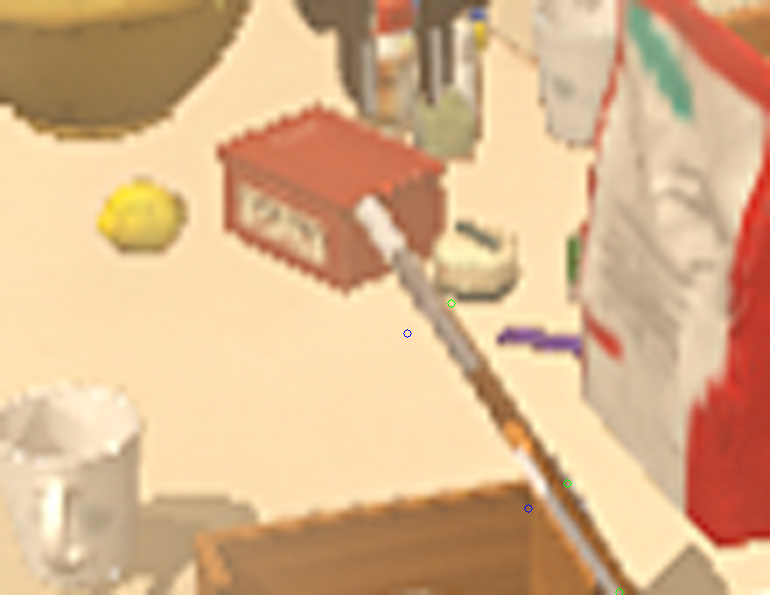

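The lid stands edge-on between the marks for 1.0 and 1.1 rad and is holding. Now for the rod grip.

Emit:
drive_tool(
  rows=[
    [0,0,0,-0.036,0.0034,0,0.5],
    [0,0,0,-0.036,0.0034,0,0.5],
    [0,0,0,-0.036,0.0034,0,0.5],
    [0,0,0,-0.036,0.0034,0,0.5],
    [0,0,0,-0.036,0.0034,0,0.5],
    [0,0,0,-0.036,0.0034,0,0.5],
    [0,0,0,-0.036,0.0034,0,0.5],
    [0,0,0,0,0,0,0.5],
  ],
)

```text
time: 10.95
tool_pos: [0.5798, -0.1178, 0.3613]
tcp_rot: [2.436, 1.981, -0.006]
wrist_force: [1.4, -0.2, 0.2]
width: 0.501
grip_force: 0.0
```

Emit:
drive_tool(
  rows=[
    [0,6.67,0,0,0,0,0.5],
    [0,6.67,0,0,0,0,0.5],
    [0,6.67,0,0,0,0,0.5],
    [0,0,0,0,0,0,0.5],
  ],
)

```text
time: 11.28
tool_pos: [0.5798, -0.1149, 0.3593]
tcp_rot: [-2.243, -1.822, -0.395]
wrist_force: [-0.2, -1.0, -0.7]
width: 0.502
grip_force: 0.0
```

Emit:
drive_tool(
  rows=[
    [0,0,0,-0.0095,0.0005,0.0267,0.5],
    [0,0,0,-0.0095,0.0005,0.0267,0.5],
    [0,0,0,-0.0095,0.0005,0.0267,0.5],
    [0,0,0,-0.0095,0.0005,0.0267,0.5],
    [0,0,0,-0.0095,0.0005,0.0267,0.5],
    [0,0,0,-0.0095,0.0005,0.0267,0.5],
    [0,0,0,-0.0095,0.0005,0.0267,0.5],
    [0,0,0,0,0,0,0.5],
  ],
)

```text
time: 11.95
tool_pos: [0.5802, -0.1082, 0.1568]
tcp_rot: [-2.235, -1.827, -0.383]
wrist_force: [-1.0, -0.2, -0.6]
width: 0.497
grip_force: 0.0
```

```bash
cat >> h.py <<'E'
def tobin(P):
    b=np.load("bin.npy"); return R.from_euler("z",-b[2]).apply(np.asarray(P)-[b[0],b[1],0])
def toworld(B):
    b=np.load("bin.npy"); return R.from_euler("z",b[2]).apply(np.asarray(B,float))+[b[0],b[1],0]
def tool_delta(s,Bt):
    r=R.from_rotvec(s["tcp_rot"]); return r.inv().apply(toworld(Bt)-s["tool_pos"])
E
python3 - <<'E'
from workcell import status, read_camera, masks_of
from h import *
s=status.read_state();r=R.from_rotvec(s["tcp_rot"])
b=np.load("bin.npy")
Rb=R.from_euler("z",-b[2])*r; print(Rb.as_matrix().round(3),tobin(s["tool_pos"]))
z=Rb.as_matrix()[:,2]; print("to grasp tcp",tool_delta(s,np.array([.010,-.230,.072])+.036*z))
for c in ("scene","top"):
    p=read_camera(c);K,D,T=p["intrinsics"],p["D"],p["world_from_camera"]
    np.savez(c+"2.npz",c=p["color"],K=K,D=D,T=T)
    print(c,project(toworld([[.010,-.187,.072],[.010,-.243,.072]]),K,D,T).round(1),project(s["tool_pos"]-.019*r.as_matrix()[:,2],K,D,T))
x0,y0,w,h,f=270,150,110,85,7
p=np.load("scene2.npz")
im=cv2.resize(np.clip(p["c"][y0:y0+h,x0:x0+w,::-1]*1.3,0,255).astype(np.uint8),None,fx=f,fy=f,interpolation=cv2.INTER_CUBIC)
for u in np.r_[project(toworld([[.010,-.187,.072],[.010,-.243,.072]]),p["K"],p["D"],p["T"]),project(s["tool_pos"]-.019*r.as_matrix()[:,2],p["K"],p["D"],p["T"])]: cv2.circle(im,tuple(int(v) for v in (u+.5-[x0,y0])*f),4,(255,0,0),1)
cv2.imwrite("pics/c6.png",im)
E
```

```text
[[ 0.004  1.    -0.011]
 [ 0.94   0.     0.342]
 [ 0.342 -0.012 -0.939]] [ 0.00535118 -0.24846344  0.15675851]
to grasp tcp [-0.01165115  0.00567787  0.12189835]
scene [[331.2 205.6]
 [336.8 215.7]] [[337.47849    193.13237827]]
top [[337.9 209.2]
 [352.  219.8]] [[357.12057245 212.79038169]]
```

View pics/c6.png

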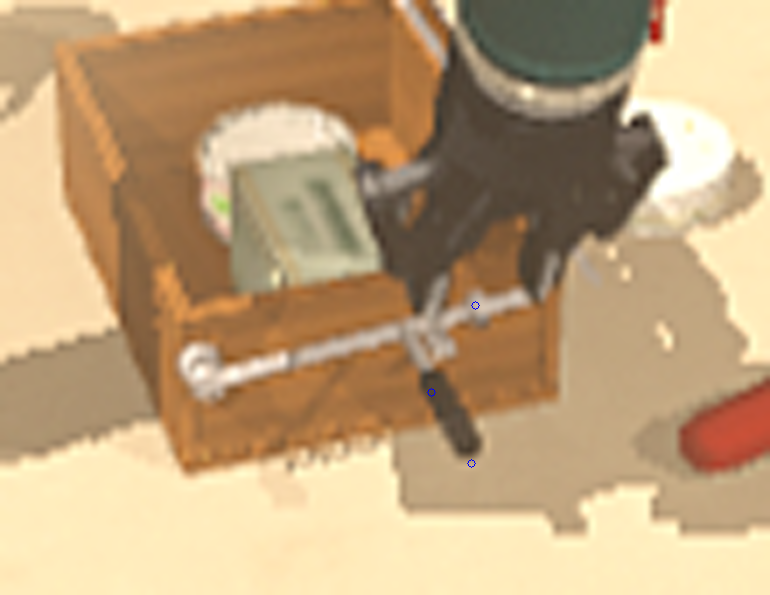

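The scene crop shows the rod from its pivot at (200,370) to (545,280), and the grip from (428,372) to (475,450). The grip is slightly above the model marks, so I'll fit the rod angle.

```bash
python3 - <<'E'
from h import *
p=np.load("scene2.npz")
uv=np.array([[428,372],[475,450]])/7.+[270,150]-.5
uvp=np.array([[200,370],[545,280]])/7.+[270,150]-.5
for rho in (0,.04,.08):
    c,s=np.cos(rho),np.sin(rho)
    B=[[-.09+.1*c,-.187,.072+.1*s],[-.09+.1*c,-.243,.072+.1*s]]
    P=[[-.09,-.148,.072],[-.09+.164*c,-.148,.072+.164*s]]
    print(rho,(project(toworld(B),p["K"],p["D"],p["T"])-uv).round(1).tolist(),(project(toworld(P),p["K"],p["D"],p["T"])-uvp).round(1).tolist())
t=np.load("top0.npz")
A=ground(np.array([[567,452],[637,497]])/5+[225,120]-.4,.072,t["K"],t["D"],t["T"]); print(tobin(A))
for z in (.072,.078): print(tobin(ground(uv,z,p["K"],p["D"],p["T"])))
E
```

```text
0 [[0.5, 2.9], [-0.5, 1.9]] [[1.4, 2.2], [-2.5, 5.7]]
0.04 [[0.5, 2.0], [-0.5, 1.0]] [[1.4, 2.2], [-2.5, 4.3]]
0.08 [[0.5, 1.1], [-0.6, 0.1]] [[1.4, 2.2], [-2.5, 2.8]]
[[ 0.00801781 -0.18899665  0.072     ]
 [ 0.01200643 -0.24141991  0.072     ]]
[[ 0.0134666  -0.17150804  0.072     ]
 [ 0.01498916 -0.23425846  0.072     ]]
[[ 0.01090407 -0.1786305   0.078     ]
 [ 0.01241693 -0.24098135  0.078     ]]
```

Emit:
drive_tool(
  rows=[
    [0,0,0,-0.0115,0.0065,0,0.5],
    [0,0,0,0,0,0.025,0.5],
    [0,0,0,0,0,0.025,0.5],
    [0,0,0,0,0,0.025,0.5],
    [0,0,0,0,0,0.02,0.5],
    [0,0,0,0,0,0.012,0.5],
    [0,0,0,0,0,0.012,0.5],
    [0,0,0,0,0,0,0.5],
  ],
)

```text
time: 12.72
tool_pos: [0.5971, -0.0825, 0.0474]
tcp_rot: [-2.24, -1.832, -0.394]
wrist_force: [-1.7, -0.2, 1.0]
width: 0.5
grip_force: 0.0
```

Emit:
drive_tool(
  rows=[
    [0,0,0,0,0,0,0],
    [0,0,0,0,0,0,0],
    [0,0,0,0,0,0,0],
    [0,0,0,0,0,0,0],
    [0,0,0,0,0,0,0],
  ],
  force=25,
)

```text
time: 13.13
tool_pos: [0.5885, -0.0813, 0.0458]
tcp_rot: [-2.229, -1.828, -0.379]
wrist_force: [-18.5, 0.5, 0.3]
width: 0.146
grip_force: 27.6
```

```bash
python3 - <<'E'
from workcell import status
from h import *
s=status.read_state();print(s["width"],s["wrist_force"],s["grip_force"],tobin(s["tool_pos"]),tobin(s["tool_pos"]-.036*R.from_rotvec(s["tcp_rot"]).as_matrix()[:,2]))
E
```

```text
0.14576708779648956 [-18.51242696   0.52599052   0.31263146] 27.577417194843292 [ 0.00817431 -0.22039272  0.04575991] [ 0.00877382 -0.23272544  0.07957624]
```

Emit:
drive_tool(
  rows=[
    [0,0,0,0,-0.004,0,0],
    [0,0,0,0,-0.004,0,0],
    [0,0,0,0,0,0,0],
    [0,0,0,0,0,0,0],
  ],
  force=25,
)

```text
time: 13.47
tool_pos: [0.5886, -0.0815, 0.0487]
tcp_rot: [-2.24, -1.833, -0.394]
wrist_force: [-6.2, -0.2, -2.3]
width: 0.148
grip_force: 27.2
```

Emit:
drive_tool(
  rows=[
    [0,0,0,0,-0.002,0,0],
    [0,0,0,0,0,0,0],
    [0,0,0,0,0,0,0],
  ],
)

```text
time: 13.72
tool_pos: [0.5885, -0.0816, 0.049]
tcp_rot: [-2.242, -1.834, -0.397]
wrist_force: [-0.4, -1.4, -1.2]
width: 0.149
grip_force: 27.2
```

Emit:
drive_tool(
  rows=[
    [0,0,0,0.0028,-0.0003,-0.0077,0],
    [0,0,0,0.0028,-0.001,-0.0077,0],
    [0,0,0,0.0027,-0.0017,-0.0075,0],
    [0,0,0,0.0027,-0.0023,-0.0074,0],
    [0,0,0,0.0026,-0.003,-0.0072,0],
    [0,0,0,0,0,0,0],
  ],
)

```text
time: 14.22
tool_pos: [0.5779, -0.0791, 0.0898]
tcp_rot: [-2.239, -1.833, -0.394]
wrist_force: [-4.0, -3.1, -1.3]
width: 0.152
grip_force: 25.6
```

Emit:
drive_tool(
  rows=[
    [0,0,0,0.0025,-0.0036,-0.0069,0],
    [0,0,0,0.0024,-0.0042,-0.0066,0],
    [0,0,0,0.0023,-0.0047,-0.0063,0],
    [0,0,0,0.0022,-0.0053,-0.0059,0],
    [0,0,0,0.002,-0.0058,-0.0055,0],
    [0,0,0,0,0,0,0],
    [0,0,0,0,0,0,0],
  ],
)

```text
time: 14.8
tool_pos: [0.555, -0.0744, 0.1222]
tcp_rot: [-2.24, -1.833, -0.394]
wrist_force: [-3.8, -3.2, -4.4]
width: 0.149
grip_force: 25.3
```

```bash
python3 - <<'E'
from workcell import status, read_camera
from h import *
s=status.read_state();z=R.from_rotvec(s["tcp_rot"]).as_matrix()[:,2]
a=tobin(np.array([.5885,-.0816,.049]));b=tobin(s["tool_pos"]);d=b-a
print(d,s["wrist_force"],np.arcsin(d[2]/.1),np.arccos(1+d[0]/.1), 2*np.arctan2(-d[0],d[2]))
p=read_camera("scene");K,D,T=p["intrinsics"],p["D"],p["world_from_camera"]
np.savez("scene3.npz",c=p["color"],K=K,D=D,T=T)
x0,y0,w,h,f=270,120,110,85,7
im=cv2.resize(np.clip(p["color"][y0:y0+h,x0:x0+w,::-1]*1.3,0,255).astype(np.uint8),None,fx=f,fy=f,interpolation=cv2.INTER_CUBIC)
for rho,col in((.78,(255,0,0)),(.86,(0,255,0))):
    c,q=np.cos(rho),np.sin(rho)
    for u in project(toworld([[-.09,-.148,.072],[-.09+.1*c,-.148,.072+.1*q],[-.09+.164*c,-.148,.072+.164*q],[-.09+.1*c,-.243,.072+.1*q]]),K,D,T): cv2.circle(im,tuple(int(v) for v in (u+.5-[x0,y0])*f),4,col,1)
cv2.imwrite("pics/c7.png",im)
E
```

```text
[-0.03430505  0.00049839  0.07324024] [-3.7526483  -3.24831677 -4.42823215] 0.8218437723581625 0.8540308743763747 0.8760839565858848
```

View pics/c7.png

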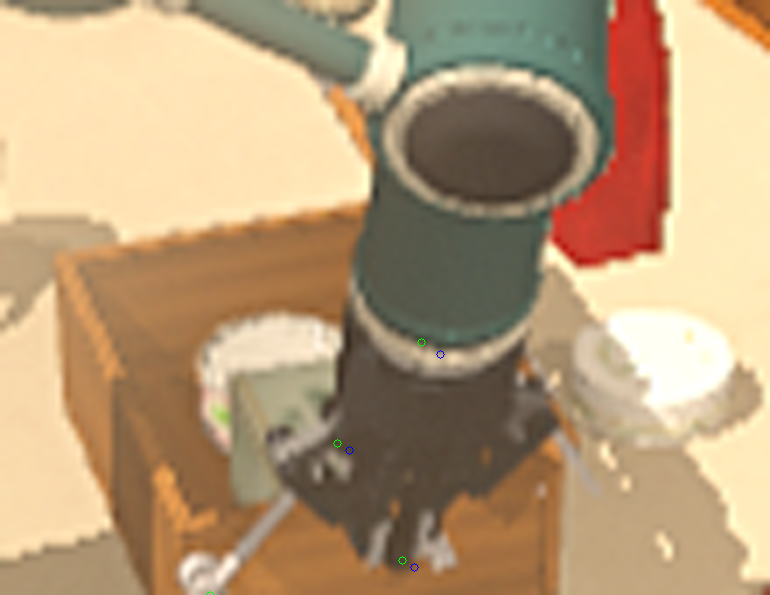

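Only the arm, fingers and the rod's foot at (200,575) show here, because the arm hides the rest of the rod. The chord fit puts the rod at about 0.85. I'll release, retreat and measure the rod in the open.

Emit:
drive_tool(
  rows=[
    [0,0,0,0,0.001,0,0],
    [0,0,0,0,0,0,0.45],
    [0,0,0,0,0,0,0.45],
    [0,0,0,0,0,0,0.45],
    [0,0,0,0,0,-0.02,0.45],
    [0,0,0,0,0,-0.04,0.45],
    [0,0,0,0,0,-0.04,0.45],
    [0,0,0,0,0,-0.04,0.45],
  ],
)

```text
time: 15.52
tool_pos: [0.5477, -0.1214, 0.2552]
tcp_rot: [-2.24, -1.833, -0.397]
wrist_force: [1.6, -0.4, -0.3]
width: 0.451
grip_force: 0.0
```

Emit:
drive_tool(
  rows=[
    [0,0,0,0,0,-0.04,0.45],
    [0,0,0,0,0,-0.04,0.45],
    [0,0,0,0,0,-0.04,0.45],
    [0,-6.67,0,0,0,0,0.28],
    [0,-6.67,0,0,0,0,0.28],
    [0,-6.67,0,0,0,0,0.28],
    [0,0,0,0,0,0,0.28],
  ],
)

```text
time: 16.1
tool_pos: [0.5411, -0.1583, 0.3688]
tcp_rot: [2.423, 1.992, 0.004]
wrist_force: [0.9, 0.4, -0.4]
width: 0.275
grip_force: 0.0
```

```bash
python3 - <<'E'
from workcell import status, read_camera, masks_of
from h import *
s=status.read_state();print(s["time"],tobin(s["tool_pos"]),s["tcp_rot"],s["wrist_force"])
for c in ("scene","top"):
    p=read_camera(c);K,D,T=p["intrinsics"],p["D"],p["world_from_camera"]
    np.savez(c+"4.npz",c=p["color"],K=K,D=D,T=T)
    for n in ("prop_rod","rod_grip","lid_handle"):
        for m in masks_of(p,n)[:2]: print(c,n,round(m["score"],2),m["bbox"])
    for rho in (.78,.86):
        a,b=np.cos(rho),np.sin(rho)
        print(rho,project(toworld([[-.09,-.148,.072],[-.09+.1*a,-.148,.072+.1*b],[-.09+.164*a,-.148,.072+.164*b],[-.09+.1*a,-.243,.072+.1*b]]),K,D,T).round(1).tolist())
E
```

```text
16.1 [-0.02317532 -0.30522322  0.36877542] [2.42277265 1.99154192 0.00352158] [ 0.87448218  0.36370972 -0.37351496]
scene prop_rod 0.73 [296.5, 169.6, 331.1, 205.3]
scene rod_grip 0.69 [297.6, 169.0, 330.4, 206.5]
scene rod_grip 0.3 [281.7, 107.5, 355.9, 218.4]
scene lid_handle 0.62 [302.8, 111.4, 355.5, 187.0]
0.78 [[299.5, 204.5], [319.4, 183.8], [332.5, 170.2], [328.7, 200.6]]
0.86 [[299.5, 204.5], [317.7, 182.8], [329.8, 168.4], [327.0, 199.6]]
top prop_rod 0.72 [399.1, 286.5, 422.4, 306.9]
top lid_handle 0.56 [255.1, 122.8, 350.9, 184.0]
0.78 [[308.3, 225.4], [323.0, 201.1], [332.9, 184.6], [348.0, 219.9]]
0.86 [[308.3, 225.4], [321.8, 201.9], [331.0, 185.9], [346.9, 220.8]]
```

```bash
python3 - <<'E'
from workcell import status, read_camera, masks_of
from h import *
p=read_camera("scene");K,D,T=p["intrinsics"],p["D"],p["world_from_camera"]
m=masks_of(p,"prop_rod")[0]["mask"]
rows={}
for y in range(166,208):
    xs=np.nonzero(m[y])[0]
    if len(xs):
        runs=np.split(xs,np.nonzero(np.diff(xs)>1)[0]+1); rows[y]=[(int(r[0]),int(r[-1])) for r in runs]
print(rows)
yy=[y for y in rows if y<=180 or 188<=y<=198]; yy=[y for y in yy if y>171]
xx=[np.mean(rows[y][0]) for y in yy]
k=np.polyfit(yy,xx,1); print("fit",k,np.polyval(k,[172,204]))
for rho in (.78,.8,.82,.84,.86,.88,.9):
    a,b=np.cos(rho),np.sin(rho)
    u=project(toworld([[-.09+.03*a,-.148,.072+.03*b],[-.09+.15*a,-.148,.072+.15*b]]),K,D,T)
    sl=(u[1]-u[0]); print(rho,sl[0]/sl[1],u.round(1).tolist(),[round(float(v[0]-np.polyval(k,v[1])),2) for v in u])
x0,y0,w,h,f=285,140,70,75,8
cv2.imwrite("pics/c8.png",cv2.resize(np.clip(p["color"][y0:y0+h,x0:x0+w,::-1]*1.3,0,255).astype(np.uint8),None,fx=f,fy=f,interpolation=cv2.INTER_CUBIC))
E
```

```text
{173: [(325, 327)], 174: [(324, 327)], 175: [(323, 326)], 176: [(323, 325)], 177: [(323, 324)], 183: [(318, 319)], 184: [(317, 319)], 185: [(317, 319)], 186: [(317, 318)], 189: [(321, 322)], 190: [(321, 324)], 191: [(321, 324)], 192: [(321, 325)], 193: [(321, 326)], 194: [(322, 326)], 195: [(322, 327)], 196: [(323, 328)], 197: [(323, 328)], 198: [(324, 329)], 199: [(324, 329)], 200: [(302, 303), (325, 329)], 201: [(301, 303), (326, 328)], 202: [(300, 303)], 203: [(299, 302)], 204: [(298, 302)], 205: [(298, 302)], 206: [(299, 300)]}
fit [-1.04054054e-02  3.26115946e+02] [324.32621622 323.99324324]
0.78 -0.9609485742600198 [[305.4, 198.4], [329.6, 173.2]] [-18.66, 5.28]
0.8 -0.9294276533334774 [[305.3, 198.3], [329.0, 172.8]] [-18.78, 4.67]
0.82 -0.8986283492864886 [[305.1, 198.2], [328.4, 172.4]] [-18.91, 4.05]
0.84 -0.8685023343531232 [[305.0, 198.2], [327.7, 172.0]] [-19.04, 3.41]
0.86 -0.8390044263099045 [[304.9, 198.1], [327.1, 171.6]] [-19.17, 2.76]
0.88 -0.8100922931123641 [[304.8, 198.0], [326.4, 171.3]] [-19.31, 2.1]
0.9 -0.7817261874971284 [[304.6, 198.0], [325.8, 170.9]] [-19.44, 1.43]
```

View pics/c8.png

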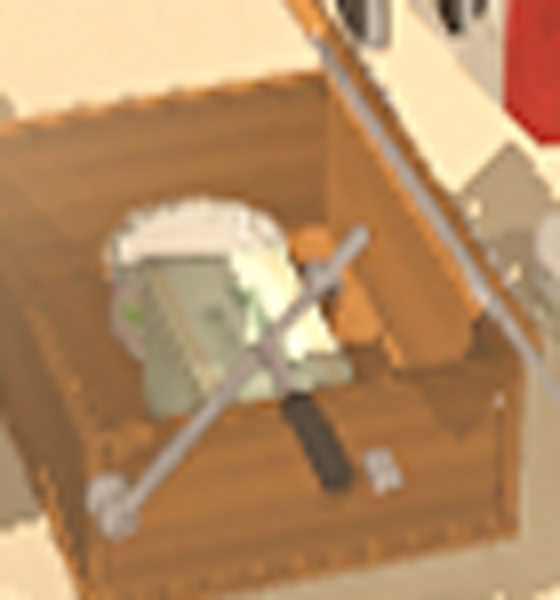

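The rod runs from about (140,495) to its end at (360,237) in the crop, so it stands near 0.855. That agrees with the chord fit and is about 3.5 mm too far at the grip. I'll regrip it and bring it back to 0.82.

Emit:
drive_tool(
  rows=[
    [0,6.67,0,0,0,0,0.4],
    [0,6.67,0,0,0,0,0.4],
    [0,6.67,0,0,0,0,0.4],
    [0,0,0,0,0,0.04,0.4],
    [0,0,0,0,0,0.04,0.4],
    [0,0,0,0,0,0.04,0.4],
    [0,0,0,0,0,0.03,0.4],
    [0,0,0,0,0,0,0.4],
  ],
)

```text
time: 17.27
tool_pos: [0.545, -0.109, 0.2171]
tcp_rot: [-2.234, -1.823, -0.385]
wrist_force: [-1.4, 0.6, -0.6]
width: 0.397
grip_force: 0.0
```

```bash
cat > g.py <<'E'
from workcell import status
from h import *
s=status.read_state()
a=tobin(np.array([.5885,-.0816,.049]))
def at(rho): return a+[.1*(np.cos(rho)-np.cos(.0215)),0,.1*(np.sin(rho)-np.sin(.0215))]
print("f",s["wrist_force"].round(1),"w",s["width"],"rot",s["tcp_rot"],"now-bin",tobin(s["tool_pos"])-at(.855))
for r in (.855,.82): print(r,"tool delta",tool_delta(s,at(r)).round(4))
E
python3 g.py
```

```text
f [-1.4  0.6 -0.6] w 0.39746478419348646 rot [-2.23370172 -1.82316635 -0.38549928] now-bin [-0.0029357  -0.03544092  0.09479731]
0.855 tool delta [0.0005 0.0041 0.1012]
0.82 tool delta [-0.0002  0.0068  0.1033]
```

Emit:
drive_tool(
  rows=[
    [0,0,0,0,0.006,0.02,0.4],
    [0,0,0,0,0,0.025,0.4],
    [0,0,0,0,0,0.025,0.4],
    [0,0,0,0,0,0.02,0.4],
    [0,0,0,0,0,0.012,0.4],
    [0,0,0,0,0,0,0.4],
    [0,0,0,0,0,0,0.4],
  ],
)

```text
time: 17.85
tool_pos: [0.563, -0.0791, 0.1299]
tcp_rot: [-2.241, -1.833, -0.396]
wrist_force: [0.2, 0.7, 0.4]
width: 0.398
grip_force: 0.0
```

```bash
python3 g.py
```

```text
f [0.2 0.7 0.4] w 0.39814091890619574 rot [-2.24077774 -1.83266356 -0.39598329] now-bin [ 0.00884427 -0.00256966  0.00757621]
0.855 tool delta [-0.0002 -0.0089  0.008 ]
0.82 tool delta [-0.001  -0.0063  0.0102]
```

Emit:
drive_tool(
  rows=[
    [0,0,0,0,-0.009,0,0.4],
    [0,0,0,0,0,0.008,0.4],
    [0,0,0,0,0,0,0.4],
    [0,0,0,0,0,0,0],
    [0,0,0,0,0,0,0],
    [0,0,0,0,0,0,0],
    [0,0,0,0,0,0,0],
    [0,0,0,0,0,0,0],
  ],
  force=25,
)

```text
time: 18.52
tool_pos: [0.5551, -0.0745, 0.1222]
tcp_rot: [-2.242, -1.833, -0.397]
wrist_force: [2.0, -0.8, 1.8]
width: 0.149
grip_force: 27.1
```

```bash
python3 g.py
```

```text
f [ 2.  -0.8  1.8] w 0.1486045175035363 rot [-2.24178346 -1.83321511 -0.39709296] now-bin [ 0.00022324  0.00035375 -0.00015525]
0.855 tool delta [-0.0003 -0.0002 -0.0003]
0.82 tool delta [-0.0011  0.0024  0.0019]
```

Emit:
drive_tool(
  rows=[
    [0,0,0,-0.0008,0.0024,0.002,0],
    [0,0,0,0,0,0,0],
    [0,0,0,0,0,0,0],
  ],
)

```text
time: 18.77
tool_pos: [0.5575, -0.075, 0.1198]
tcp_rot: [-2.242, -1.833, -0.397]
wrist_force: [2.8, -1.7, 3.8]
width: 0.147
grip_force: 27.3
```

```bash
python3 g.py
```

```text
f [ 2.8 -1.7  3.8] w 0.14665574102490245 rot [-2.24176618 -1.83289064 -0.39710387] now-bin [ 0.00267162  0.00035879 -0.00249504]
0.855 tool delta [ 0.0005 -0.0027 -0.0025]
0.82 tool delta [-0.0003 -0.0001 -0.0003]
```

Emit:
drive_tool(
  rows=[
    [0,0,0,0,0,0,0.4],
    [0,0,0,0,0,0,0.4],
    [0,0,0,0,0,0,0.4],
    [0,0,0,0,0,-0.02,0.4],
    [0,0,0,0,0,-0.04,0.4],
    [0,0,0,0,0,-0.04,0.4],
    [0,0,0,0,0,-0.04,0.4],
    [0,0,0,0,0,-0.04,0.4],
  ],
)

```text
time: 19.43
tool_pos: [0.543, -0.135, 0.2891]
tcp_rot: [-2.239, -1.831, -0.393]
wrist_force: [0.5, -0.3, -0.8]
width: 0.399
grip_force: 0.0
```

Emit:
drive_tool(
  rows=[
    [0,0,0,0,0,-0.04,0.4],
    [0,0,0,0,0,-0.04,0.4],
    [0,0,0,0,0,-0.03,0.4],
    [0,-6.67,0,0,0,0,0.28],
    [0,-6.67,0,0,0,0,0.28],
    [0,-6.67,0,0,0,0,0.28],
    [0,0,0,0,0,0,0.28],
    [0,0,0,0,0,0,0.28],
  ],
)

```text
time: 20.1
tool_pos: [0.5367, -0.1699, 0.3913]
tcp_rot: [-2.427, -1.992, -0.0]
wrist_force: [-1.2, -1.0, -0.8]
width: 0.281
grip_force: 0.0
```

```bash
cat > g2.py <<'E'
from workcell import status
from h import *
s=status.read_state(); print(s["time"],s["wrist_force"].round(1),s["tool_pos"],tobin(s["tool_pos"]))
r=R.from_rotvec(s["tcp_rot"]);print("delta to handle grasp",r.inv().apply(np.array([.6061,.1396,.2853])-s["tool_pos"]).round(4),(r.inv()*R.from_rotvec([-2.431,-1.988,.004])).as_rotvec(degrees=True))
E
python3 g2.py; python3 - <<'E'
from workcell import read_camera
from h import *
p=read_camera("scene");K,D,T=p["intrinsics"],p["D"],p["world_from_camera"];o=np.load("scene4.npz")["c"]
# rod appearance shift relative to the .855 picture: bright ridge per row
g=lambda im:cv2.cvtColor(im,cv2.COLOR_RGB2GRAY).astype(float)
d=g(p["color"])-g(o)
for y in (172,174,176,190,194):print(y,np.round(d[y,308:336]).astype(int).tolist())
E
```

```text
20.1 [-1.2 -1.  -0.8] [ 0.5366502  -0.16986074  0.39133435] [-0.02523435 -0.31745761  0.39133435]
delta to handle grasp [0.3169 0.008  0.1064] [ 0.08064117 -0.13790621  0.22510982]
172 [-1, 1, 0, 2, -12, -49, -16, 5, 1, 1, 1, 0, -1, 1, 2, -5, -8, 21, -15, -21, 13, 48, 6, -2, -1, -1, 0, -1]
174 [0, 0, 0, 0, 5, -21, -61, 8, 2, 0, 0, -1, 1, 0, -6, -30, -13, -6, -3, 12, -1, -3, 0, 1, 1, 0, 0, 0]
176 [0, 0, -2, 1, 2, -4, -50, -50, 5, 2, -1, -1, -3, 2, 46, 12, -10, 36, 47, 0, 1, -1, 0, 1, 0, -1, 1, 1]
190 [2, 0, -6, -4, 16, 16, 8, 0, 1, -1, 0, 4, 26, -3, -6, -2, -9, -2, 1, -1, 0, -1, 1, 1, 0, 0, -1, 0]
194 [5, 9, 11, -4, 0, -2, 1, 0, 0, 1, 0, 0, -1, 2, 22, -3, -1, 0, -5, -18, 2, 1, 2, -1, 0, -1, 1, 0]
```

Emit:
drive_tool(
  rows=[
    [0,0,0,0.0396,0.001,0,0.28],
    [0,0,0,0.0396,0.001,0,0.28],
    [0,0,0,0.0396,0.001,0,0.28],
    [0,0,0,0.0396,0.001,0,0.28],
    [0,0,0,0.0396,0.001,0,0.28],
    [0,0,0,0.0396,0.001,0,0.28],
    [0,0,0,0.0396,0.001,0,0.28],
    [0,0,0,0.0396,0.001,0,0.28],
  ],
)

```text
time: 20.82
tool_pos: [0.6076, 0.1372, 0.3904]
tcp_rot: [-2.433, -1.984, 0.002]
wrist_force: [-0.0, -0.2, 0.8]
width: 0.282
grip_force: 0.0
```

Emit:
drive_tool(
  rows=[
    [0,0,0,0,0,0,0.28],
    [0,0,0,0,0,0,0.28],
    [0,0,0,0,0,0,0.28],
  ],
)

```text
time: 21.07
tool_pos: [0.6074, 0.1355, 0.3905]
tcp_rot: [-2.432, -1.987, 0.004]
wrist_force: [-0.1, -0.4, -0.2]
width: 0.279
grip_force: 0.0
```

```bash
python3 g2.py
```

```text
21.0667 [-0.1 -0.4 -0.2] [0.60743657 0.13554934 0.39050378] [-0.01602383 -0.00408692  0.39050378]
delta to handle grasp [ 0.0038 -0.0019  0.1052] [ 0.01273846 -0.01007334 -0.06007537]
```

Emit:
drive_tool(
  rows=[
    [0,0,0,0.004,-0.002,0.02,0.28],
    [0,0,0,0,0,0.03,0.28],
    [0,0,0,0,0,0.025,0.28],
    [0,0,0,0,0,0.015,0.28],
    [0,0,0,0,0,0.015,0.28],
    [0,0,0,0,0,0,0.28],
  ],
)

```text
time: 21.57
tool_pos: [0.6041, 0.1382, 0.2823]
tcp_rot: [-2.433, -1.982, 0.01]
wrist_force: [-1.0, 0.2, -1.2]
width: 0.281
grip_force: 0.0
```

Emit:
drive_tool(
  rows=[
    [0,0,0,0,0,0,0],
    [0,0,0,0,0,0,0],
    [0,0,0,0,0,0,0],
    [0,0,0,0,0,0,0],
  ],
  force=30,
)

```text
time: 21.9
tool_pos: [0.6068, 0.1389, 0.2862]
tcp_rot: [2.431, 1.986, -0.003]
wrist_force: [3.5, -5.7, -8.9]
width: 0.125
grip_force: 30.3
```

```bash
python3 g2.py; python3 - <<'E'
from h import *
a=tobin(np.array([.4817,.1654,.0696]));b=tobin(np.array([.6061,.1396,.2853]));d=b-a
L=np.hypot(d[0],d[2]);r=np.hypot(.245,.005)
print(d,"dtheta",2*np.arcsin(L/2/r),"mid",np.arctan2(d[0],d[2]))
E
```

```text
21.9 [ 3.5 -5.7 -8.9] [0.6067973  0.13888505 0.28624451] [-0.01730794 -0.0009426   0.28624451]
delta to handle grasp [ 0.0006 -0.0008  0.0009] [ 0.18938441  0.11107841 -0.07762427]
[ 0.12704485 -0.00077833  0.2157    ] dtheta 1.072180003727892 mid 0.5322835718901167
```

Emit:
drive_tool(
  rows=[
    [0,0,0,0,-0.0054,0.0029,0],
    [0,0,0,0,-0.0053,0.003,0],
    [0,0,0,0,-0.0052,0.0032,0],
    [0,0,0,0,-0.0052,0.0033,0],
    [0,0,0,0,-0.0051,0.0034,0],
    [0,0,0,0,-0.005,0.0036,0],
    [0,0,0,0,0,0,0],
    [0,0,0,0,0,0,0],
  ],
  force=30,
)

```text
time: 22.57
tool_pos: [0.5773, 0.145, 0.2675]
tcp_rot: [2.429, 1.984, 0.001]
wrist_force: [6.0, -5.3, -8.8]
width: 0.123
grip_force: 29.9
```

```bash
cat > g3.py <<'E'
from workcell import status
from h import *
s=status.read_state(); b=tobin(s["tool_pos"])
d=b-(tobin(np.array([.4817,.1654,.0696]))+[.245,0,-.005])
th=np.arctan2(d[2],-d[0]); F=R.from_euler("z",-np.load("bin.npy")[2]).apply(s["wrist_force"])
print("t",s["time"],"th",round(th-.0204,4),"r",np.hypot(d[0],d[2]).round(4),"Fbin",F.round(1),"tangential up on tool",round(F[0]*np.sin(th)+F[2]*np.cos(th),2),"radial in",round(F[0]*np.cos(th)-F[2]*np.sin(th),2))
E
python3 g3.py
```

```text
t 22.5667 th 0.9225 r 0.2507 Fbin [ 6.9 -4.  -8.8] tangential up on tool 0.42 radial in 11.22
```

Emit:
drive_tool(
  rows=[
    [0,0,0,0,0.0024,0.0032,0],
    [0,0,0,0,-0.0025,0.0018,0],
    [0,0,0,0,-0.0025,0.0018,0],
    [0,0,0,0,0,0,0],
    [0,0,0,0,0,0,0],
  ],
)

```text
time: 22.98
tool_pos: [0.5737, 0.146, 0.2643]
tcp_rot: [2.43, 1.986, 0.001]
wrist_force: [-3.0, -6.5, 4.8]
width: 0.12
grip_force: 31.4
```

```bash
python3 g3.py
```

```text
t 22.9833 th 0.9029 r 0.2503 Fbin [-1.7 -7.   4.8] tangential up on tool 1.56 radial in -4.82
```

Emit:
drive_tool(
  rows=[
    [0,0,0,-0.002,-0.0027,0.0014,0],
    [0,0,0,0,-0.0024,0.0018,0],
    [0,0,0,0,-0.0024,0.0018,0],
    [0,0,0,0,0,0,0],
  ],
)

```text
time: 23.32
tool_pos: [0.5652, 0.1476, 0.257]
tcp_rot: [2.432, 1.988, 0.002]
wrist_force: [-3.0, -2.4, 6.3]
width: 0.125
grip_force: 31.7
```

```bash
python3 g3.py
```

```text
t 23.3167 th 0.8578 r 0.25 Fbin [-2.5 -2.9  6.3] tangential up on tool 2.14 radial in -6.42
```

Emit:
drive_tool(
  rows=[
    [0,0,0,0,-0.0012,0.001,0],
    [0,0,0,0,-0.0012,0.001,0],
    [0,0,0,0,-0.0012,0.001,0],
    [0,0,0,0,0,0,0],
  ],
)

```text
time: 23.65
tool_pos: [0.5614, 0.1484, 0.2534]
tcp_rot: [-2.432, -1.989, -0.0]
wrist_force: [-2.5, -2.3, 6.1]
width: 0.126
grip_force: 31.8
```

```bash
python3 g3.py
```

```text
t 23.65 th 0.8369 r 0.2498 Fbin [-2.  -2.8  6.1] tangential up on tool 2.5 radial in -5.91
```

Emit:
drive_tool(
  rows=[
    [0,0,0,0,-0.0012,0.001,0],
    [0,0,0,0,-0.0012,0.001,0],
    [0,0,0,0,-0.0012,0.001,0],
    [0,0,0,0,0,0,0],
  ],
)

```text
time: 23.98
tool_pos: [0.558, 0.1491, 0.2502]
tcp_rot: [-2.432, -1.989, -0.0]
wrist_force: [-2.3, -2.1, 6.1]
width: 0.122
grip_force: 31.7
```

```bash
python3 g3.py
```

```text
t 23.9833 th 0.8179 r 0.2497 Fbin [-1.9 -2.5  6.1] tangential up on tool 2.69 radial in -5.76
```

Emit:
drive_tool(
  rows=[
    [0,0,0,0,-0.0011,0.0011,0],
    [0,0,0,0,-0.0011,0.0011,0],
    [0,0,0,0,-0.0011,0.0011,0],
    [0,0,0,0,0,0,0],
  ],
)

```text
time: 24.32
tool_pos: [0.5546, 0.1498, 0.2467]
tcp_rot: [-2.431, -1.989, 0.001]
wrist_force: [-1.9, -2.3, 5.6]
width: 0.122
grip_force: 31.8
```

```bash
python3 g3.py
```

```text
t 24.3167 th 0.798 r 0.2495 Fbin [-1.4 -2.6  5.6] tangential up on tool 2.82 radial in -5.07
```

Emit:
drive_tool(
  rows=[
    [0,0,0,0,-0.0011,0.0011,0],
    [0,0,0,0,-0.0011,0.0011,0],
    [0,0,0,0,-0.0011,0.0011,0],
    [0,0,0,0,0,0,0],
  ],
)

```text
time: 24.65
tool_pos: [0.5514, 0.1505, 0.2435]
tcp_rot: [-2.431, -1.989, 0.0]
wrist_force: [-2.8, -2.4, 5.5]
width: 0.121
grip_force: 31.9
```

```bash
python3 g3.py
```

```text
t 24.65 th 0.7795 r 0.2494 Fbin [-2.3 -2.9  5.5] tangential up on tool 2.16 radial in -5.51
```

Emit:
drive_tool(
  rows=[
    [0,0,0,0,-0.0011,0.0011,0],
    [0,0,0,0,-0.0011,0.0011,0],
    [0,0,0,0,0,0,0],
  ],
)

```text
time: 24.9
tool_pos: [0.5492, 0.1509, 0.2411]
tcp_rot: [-2.431, -1.989, 0.001]
wrist_force: [-1.8, -3.1, 5.2]
width: 0.123
grip_force: 32.0
```

```bash
python3 g3.py
```

```text
t 24.9 th 0.7666 r 0.2492 Fbin [-1.2 -3.4  5.2] tangential up on tool 2.85 radial in -4.55
```

Emit:
drive_tool(
  rows=[
    [0,0,0,0,-0.0011,0.0012,0],
    [0,0,0,0,-0.0011,0.0012,0],
    [0,0,0,0,0,0,0],
  ],
)

```text
time: 25.15
tool_pos: [0.547, 0.1514, 0.2387]
tcp_rot: [-2.431, -1.988, 0.001]
wrist_force: [-3.7, -0.9, 5.8]
width: 0.123
grip_force: 32.0
```

```bash
python3 g3.py
```

```text
t 25.15 th 0.7532 r 0.2491 Fbin [-3.5 -1.6  5.8] tangential up on tool 1.71 radial in -6.51
```

Emit:
drive_tool(
  rows=[
    [0,0,0,0,-0.0011,0.0012,0],
    [0,0,0,0,-0.0011,0.0012,0],
    [0,0,0,0,0,0,0],
  ],
)

```text
time: 25.4
tool_pos: [0.5448, 0.1519, 0.2361]
tcp_rot: [-2.431, -1.988, 0.001]
wrist_force: [-3.5, -1.1, 5.5]
width: 0.126
grip_force: 32.2
```

```bash
python3 g3.py
```

```text
t 25.4 th 0.7396 r 0.249 Fbin [-3.2 -1.8  5.5] tangential up on tool 1.74 radial in -6.11
```

Emit:
drive_tool(
  rows=[
    [0,0,0,0,-0.0011,0.0012,0],
    [0,0,0,0,-0.0011,0.0012,0],
    [0,0,0,0,0,0,0],
  ],
)

```text
time: 25.65
tool_pos: [0.5426, 0.1523, 0.2336]
tcp_rot: [-2.431, -1.988, 0.001]
wrist_force: [-4.1, -2.0, 5.8]
width: 0.126
grip_force: 32.1
```

```bash
python3 g3.py
```

```text
t 25.65 th 0.7262 r 0.2489 Fbin [-3.7 -2.8  5.8] tangential up on tool 1.73 radial in -6.61
```

Emit:
drive_tool(
  rows=[
    [0,0,0,0,-0.0011,0.0012,0],
    [0,0,0,0,-0.0011,0.0012,0],
    [0,0,0,0,0,0,0],
  ],
)

```text
time: 25.9
tool_pos: [0.5407, 0.1527, 0.2313]
tcp_rot: [-2.431, -1.988, 0.001]
wrist_force: [-3.8, -1.0, 3.9]
width: 0.125
grip_force: 32.1
```

```bash
python3 g3.py
```

```text
t 25.9 th 0.7138 r 0.2488 Fbin [-3.5 -1.7  3.9] tangential up on tool 0.58 radial in -5.24
```

Emit:
drive_tool(
  rows=[
    [0,0,0,0,-0.0011,0.0012,0],
    [0,0,0,0,-0.0011,0.0012,0],
    [0,0,0,0,0,0,0],
  ],
)

```text
time: 26.15
tool_pos: [0.5387, 0.1531, 0.2288]
tcp_rot: [-2.431, -1.989, 0.0]
wrist_force: [-1.8, -1.5, 3.7]
width: 0.124
grip_force: 32.2
```

```bash
python3 g3.py
```

```text
t 26.15 th 0.701 r 0.2486 Fbin [-1.5 -1.9  3.7] tangential up on tool 1.77 radial in -3.56
```

Emit:
drive_tool(
  rows=[
    [0,0,0,0,-0.0011,0.0012,0],
    [0,0,0,0,-0.0011,0.0012,0],
    [0,0,0,0,0,0,0],
  ],
)

```text
time: 26.4
tool_pos: [0.5384, 0.1532, 0.2282]
tcp_rot: [2.43, 1.987, 0.005]
wrist_force: [-0.7, -3.2, 8.6]
width: 0.122
grip_force: 32.6
```

```bash
python3 g3.py
```

```text
t 26.4 th 0.6983 r 0.2485 Fbin [-0.  -3.3  8.6] tangential up on tool 6.41 radial in -5.67
```

Emit:
drive_tool(
  rows=[
    [0,0,0,0,-0.0006,0.0007,0],
    [0,0,0,0,0,0,0],
    [0,0,0,0,0,0,0],
  ],
)

```text
time: 26.65
tool_pos: [0.5384, 0.1532, 0.2282]
tcp_rot: [2.429, 1.987, 0.007]
wrist_force: [-0.2, -3.4, 10.3]
width: 0.12
grip_force: 32.8
```

```bash
python3 g3.py; python3 - <<'E'
from workcell import read_camera,masks_of
from h import *
p=read_camera("scene");K,D,T=p["intrinsics"],p["D"],p["world_from_camera"]
cv2.imwrite("pics/c9.png",p["color"][:,:,::-1])
for n in("prop_rod","rod_grip"):
    for m in masks_of(p,n)[:2]: print(n,m["score"],m["bbox"])
for rho in(.78,.82,.86):
    a,b=np.cos(rho),np.sin(rho); print(rho,project(toworld([[-.09+.1*a,-.187,.072+.1*b],[-.09+.1*a,-.243,.072+.1*b],[-.09,-.148,.072],[-.09+.164*a,-.148,.072+.164*b]]),K,D,T).round(1).tolist())
E
```

```text
t 26.65 th 0.6984 r 0.2485 Fbin [ 0.5 -3.4 10.3] tangential up on tool 8.06 radial in -6.41
rod_grip 0.73 [296.5, 179.4, 332.2, 205.5]
0.78 [[323.1, 190.5], [328.7, 200.6], [299.5, 204.5], [332.5, 170.2]]
0.82 [[322.3, 190.0], [327.8, 200.0], [299.5, 204.5], [331.1, 169.3]]
0.86 [[321.4, 189.5], [327.0, 199.6], [299.5, 204.5], [329.8, 168.4]]
```

The lid is seated: the force rose from 6.4 to 8.1 N with no movement, at about 0.70 rad. Now I'll let go.

Emit:
drive_tool(
  rows=[
    [0,0,0,0,0,0,0.3],
    [0,0,0,0,0,0,0.3],
    [0,0,0,0,0,0,0.3],
    [0,0,0,0,0,-0.01,0.3],
    [0,0,0,0,0,-0.03,0.3],
    [0,0,0,0,0,-0.04,0.3],
    [0,0,0,0,0,-0.03,0.3],
    [0,0,0,0,0,0,0.3],
  ],
)

```text
time: 27.47
tool_pos: [0.5394, 0.1545, 0.3443]
tcp_rot: [2.428, 1.986, 0.018]
wrist_force: [-0.2, 1.1, 1.2]
width: 0.302
grip_force: 0.0
```

Emit:
drive_tool(
  rows=[
    [0,0,0,0,0,0,0.3],
    [0,0,0,0,0,0,0.3],
    [0,0,0,0,0,0,0.3],
    [0,0,0,0,0,0,0.3],
  ],
)

```text
time: 27.8
tool_pos: [0.5352, 0.1533, 0.3335]
tcp_rot: [-2.431, -1.988, 0.005]
wrist_force: [-0.7, 0.3, -1.3]
width: 0.294
grip_force: 0.0
```

```bash
python3 - <<'E'
from workcell import read_camera,masks_of,status
from h import *
print(status.read_state()["tool_pos"],status.read_state()["wrist_force"])
o=cv2.imread("pics/c9.png")[:,:,::-1].astype(int)
p=read_camera("scene")
d=np.abs(p["color"].astype(int)-o).max(2)
print("rod/lid-strip region change",np.percentile(d[165:208,295:335],[50,90,99]))
for m in masks_of(p,"lid")[:1]: print(m["bbox"])
for th in (.66,.70,.74):
    print(th,project(toworld([[.1-.205*np.cos(th),-.168,.1+.205*np.sin(th)],[.1-.245*np.cos(th)+.005*np.sin(th),-.056,.1+.245*np.sin(th)+.005*np.cos(th)]]),p["intrinsics"],p["D"],p["world_from_camera"]).round(1).tolist())
t=read_camera("top")
for n in("mug","salt_shaker","spice_jar"): print(n,[m["bbox"] for m in masks_of(t,n)[:1]])
E
```

```text
[0.53522602 0.15330713 0.33346497] [-0.65573777  0.31880068 -1.34468097]
rod/lid-strip region change [ 1.  5. 55.]
[286.1, 124.8, 356.4, 190.6]
0.66 [[308.3, 168.5], [289.9, 144.8]]
0.7 [[309.8, 166.5], [291.7, 142.5]]
0.74 [[311.4, 164.6], [293.6, 140.2]]
mug []
salt_shaker [[423.1, 245.4, 438.2, 260.4]]
spice_jar [[398.5, 286.6, 421.8, 308.4]]
```

```bash
python3 -c "
from workcell import workorder
print(workorder.finish_job())"
```

```text
the job is handed in; nothing more can be done
None
```

The job is handed in with no verdict returned: the lid sits at about 0.70 rad on the raised prop rod, the seat firm under about 8 N at the handle, the gripper is clear, the jar and shaker have not moved, and the mug was not detected in the last check.

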